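Hang the tool rack on two snap hooks

TASK

Lift the small steel tool rack by its black grip plate and hang it by its top bar on the two snap hooks of the steel stand, one end in each. Press down firmly but gently (never more than 40 N on the hooks) until both ends have snapped past their spring gates and sit fully home, and only then let go, leaving the rack hanging still. Leave the other things on the bench where they are.

Things in the scene. Friction and masses are not known exactly. Their poses are not given: they have to be found in the camera images.
- stand: Fixed stand: dark steel base plate 80 x 310 x 10 mm with two telescopic posts 250 mm apart, joined by a round bar behind them (60 mm to +x, about 125 mm up), each carrying an upturned U-shaped snap hook. Origin under the plate's centre, z up, y from the right to the left post; the bar shall pass along y through both hooks. The bar goes in from above; once seated it cannot be lifted out (4 mm of play).
- hook_left (a point): Nominal axis of the seated bar in the left (+y) hook, 215 mm above the bench, in the slot's middle. The posts telescope and the hooks are clamped by hand: both hooks together sit up to 22 mm above or below this point and each by itself up to 4 mm more; this point does not show it. They do not give under load. The slot is 13 mm wide (x) and 14 mm long (y).
- hook_right (a point): The same for the right (-y) hook: nominal point; the real hook is higher or lower by the same common amount (up to 22 mm) and by up to 4 mm of its own, so the two hooks can differ by 8 mm.
- mouth_left (a point): Nominal mouth of the left hook, 43 mm above its hook point: a funnel about 45 mm wide (x) here, narrowing to the 13 mm slot 20 mm lower. In the slot a thin spring gate, hinged on the -x side, slopes across: a bar laid in stops on it about 19 mm above home and the gate carries the rack's weight.
- mouth_right (a point): The same for the right hook. Pushed down with some 5 to 10 N, a gate swings down; the bar drops past it and the gate springs back over the bar. Within about 5 mm of home the bar is past the gate; then it meets the solid floor of the slot.
- rack_grip (a point): Centre of the rack's black grip plate, the place to hold it: 14 mm thick (x), 46 mm wide (y), 44 mm high, upright on the middle of the top bar; this point is 26 mm above the bar's axis. Rack axes: y along the bar, z up.
- rack: The rack: upright ladder-like steel frame, about 0.35 kg, 306 mm long (y), 196 mm high, on two black feet 70 mm long (x). Origin on the underside of the feet below the bar's middle; z up, y along the bar. It may hang either way round (its small pegs do not matter).
- bar_mid (a point): Middle of the rack's round top bar: 10 mm diameter, 300 mm long, end caps of 16 mm diameter; its axis is 150 mm above the underside of the feet. The frame's two uprights (10 mm square, feet 14 mm wide) lie 95 mm either side of the middle and hang between the posts, with about 12 mm beside each foot.
- bar_left (a point): Point on the bar's axis 125 mm to the rack's +y side of the middle, which shall lie in a hook.
- bar_right (a point): Point on the bar's axis 125 mm to the rack's -y side of the middle, which shall lie in the other hook.
- tape_measure_mid (a point): Bystander: black and yellow tape measure, 63 x 89 x 62 mm, its centre.
- jar_screws_mid (a point): Bystander: clear jar with a yellow lid, 72 mm diameter, 108 mm high, its centre.
- grey_tin_mid (a point): Bystander: grey tin with a dark green lid, 85 x 120 x 48 mm, its centre.

How it is judged (in metres and radians):
On the way, in this order (a step that is already met when the one before it is completed fails the run):
1. the rack is lifted off the bench (height (world z) of bar_mid above 0.18 m), for 0.1 s.
2. both ends of the bar are home in the hooks, the hand still on the rack (contact force between rack and slot_floor_left above 0.3 N and contact force between rack and slot_floor_right above 0.3 N and x of bar_mid in the frame of stand between -0.008 and 0.008 m and y of bar_mid in the frame of stand between -0.02 and 0.02 m and contact force between the fingers and rack above 0.5 N), for 0.2 s.
At the end, for the whole second after the job is handed in: Both bar ends rest on the floors of their hooks' slots, under the gates (over 0.3 N on each floor), the bar's middle within 8 mm across and 20 mm along of the stand's middle; the rack hangs released and at rest (under 0.02 m/s, 0.15 rad/s) (contact force between rack and slot_floor_left above 0.3 N and contact force between rack and slot_floor_right above 0.3 N and x of bar_mid in the frame of stand between -0.008 and 0.008 m and y of bar_mid in the frame of stand between -0.02 and 0.02 m and contact force between the fingers and rack below 0.05 N and linear speed of rack below 0.02 m/s and angular speed of rack below 0.15 rad/s); the robot touches nothing.
It fails at once if the rack is pressed on the stand with more than 40 N (contact force between rack and stand above 40 N).
It fails at once if the rack is let go while an end still lies on a spring gate (contact force between the fingers and rack below 0.01 N and (contact force between rack and spring_gate_left above 0.8 N or contact force between rack and spring_gate_right above 0.8 N)).
It fails at once if a bystander is moved more than 30 mm (distance of any of tape_measure_mid, jar_screws_mid, grey_tin_mid from where it was at the start of the episode above 0.03 m).
It also fails if it takes over 70 s, if anything falls off the work surface, if the arm or the gripper's body presses on something with over 40 N, if the wrist force passes 120 N, or if a joint passes its speed limit or range.

ROBOT

A 7-joint arm with a two-finger parallel gripper is mounted at the origin on a cart in front of the work surface, level with it; the furniture and walls round the work are solid. World frame = base frame: x ahead of the robot, y to its left, z up, the work surface at z = 0. Lengths are in mm, angles in rad, forces in N, time in s.
With the tool pointing down it reaches from about 400 to 875 mm from the base axis. Payload 4.4 kg.
Tool frame: the origin (TCP) lies at the very end of the fingers, on their centre line; the grasp point (between the pads) lies 19 mm behind it; z points along the fingers, y is the line along which they close (so a half turn about z gives the same grasp; the last joint's range is limited). The gripper opens to 85 mm and grips with 20 to 120 N. Pads are 22 mm wide; open, the fingers measure 114 mm over their backs; the gripper's body (76 mm by 85 mm) begins 54 mm behind the grasp point. The pads swing forward as they close: fully open they stand 13 mm farther back than shut.
Start: joints at [1.208, 0.628, 0.038, 1.517, -0.027, 0.996, -0.02], TCP at [190.128, -621.586, 231.313] pointing down, gripper open.
Joint ranges: [-3.06, 3.06], [-0.37, 2.12], [-1.25, 1.32], [0.18, 2.47], [-1.1, 4.24], [0.23, 1.98], [-2.94, 2.94]. Speed limits (rad/s): [2.57, 2.57, 3.14, 3.14, 3.14, 3.14, 3.14].

INTERFACE

Orientations are given as [roll, pitch, yaw] about the fixed x, y, z axes, in that order (R = Rz(yaw) Ry(pitch) Rx(roll)).
In Python, from cell import monitor, viewer, workorder gives the robot as it stands.
- The arm moves only by the tool arm_command, never from a script. Its argument "series" is one flat list of numbers, 5 for each row, row after row: the opening in per cent of the stroke, from 0 (shut) to 100 (fully open), then the shift along the tool's x, y, z in cm, then the turn about the tool's z in degrees. In form: [claw, x, y, z, roll, claw, x, y, z, roll, ...]. A call has exactly 5 rows; each row is the pose to reach, as a shift and turn from the pose commanded when the call began, along the tool's axes at that moment; what a row does not reach only later rows make up. A row lasts 1/12 s, in which the tool goes at most 41.7 mm and 7.16 degrees, less where a joint would pass 70% of its speed; a pose out of reach is approached as far as the arm can. A call with a gripper value outside its range is refused whole. The fingers move at their own pace and stop on an object; the grip force is fixed at half the most. Time passes only in rows, so rows that repeat a pose let the fingers close, or fill a call up. It gives the time, the measured TCP pose, the force, the opening and the grip force at its end, in the units of the state.
- monitor.read_state(): the state, without advancing time (a new reading comes with each control period).
- viewer.get_image(name): name is "scene" or "top" or "wrist"; returns (picture, depth): 384x512x3 uint8, red, green, blue; 384x512 float32, mm along the optical axis (not along the pixel's ray), 0 where there is no reading.
- viewer.camera_model(name): a dict with "mtx" (3x3 intrinsics, pixels), "R" (3x3) and "t" (3): a world point X has camera coordinates R X + t. Camera axes: x right, y down, z forward; pixel columns grow to the right and rows downward; lengths in mm; the calibration is good to about 2 mm. The wrist camera is an equidistant fisheye: a pixel r from the principal point sees the ray r / f radians off the axis. A picture is of the moment at which its call begins: read the wrist's pose just before it. camera_model takes no time and is no camera call; for the wrist camera it gives the pose at the moment of the call.
- workorder.finish_job(): hands the job in; it is judged then, once.
The state is a dict: "clock": time; "qpos": joint angles; "qd": joint speeds; "tau": joint torques, N m; "eef_pos": TCP position; "tool_rot": TCP orientation; "force": force on the tool from outside, world axes, zero at the start; "torque": the same for the moment, N m; "width": finger opening in mm; "gripper_force": force on a finger pad.
Only numpy, scipy, OpenCV 4.12 (cv2) and the standard library are available. Lean on these libraries where they do the work, as an engineer would, in place of code of your own. Each camera call takes 0.05 s, during which the arm holds its last target. There are 200 camera calls.

## Working session

There is one attempt and no reset: what is moved stays moved. The work goes in short steps, Python scripts to look and compute and a tool call to move; the robot and the scene stay as the last step left them, time stands still between calls to the robot, and variables do not carry over. Pictures are saved under pics/ and viewed, at most 10 in all, crops included, and the job is handed in when it is done.

Besides the shell and the picture viewer there is one more tool, called by a JSON object that holds its "api" and its "payload", one argument or row to a line. arm_command: Moves the arm, as the interface text tells. Its arguments: {"type":"object","properties":{"series":{"type":"array","items":{"type":"number"}}},"required":["series"]}

```bash
ls; mkdir -p pics; cat > h.py <<'E'
import numpy as np, cv2
from cell import monitor, viewer, workorder
def shot(n,save=None):
    m=viewer.camera_model(n); im,d=viewer.get_image(n)
    if save: cv2.imwrite('pics/'+save,im[:,:,::-1])
    return im,d,m
def pts(d,m):
    h,w=d.shape; u,v=np.meshgrid(np.arange(w),np.arange(h)); K=np.array(m['mtx'])
    P=np.stack([(u-K[0,2])/K[0,0]*d,(v-K[1,2])/K[1,1]*d,d],-1)
    return (P-np.array(m['t']))@np.array(m['R'])
E
python3 - <<'E'
from h import *
for n in('scene','top'):
    im,d,m=shot(n,n+'0.png'); np.savez(n+'0.npz',im=im,d=d,**{k:np.array(m[k]) for k in('mtx','R','t')})
    print(n,np.round(-np.array(m['R']).T@m['t']),np.round(m['mtx'],1).tolist())
a,b=cv2.imread('pics/scene0.png'),cv2.imread('pics/top0.png')
cv2.imwrite('pics/both.png',np.vstack([a,b])[:, :] if 0 else cv2.resize(np.hstack([a,b]),(800,300)))
print(monitor.read_state())
E
```

```text
pics
scene [ 87. 897. 708.] [[415.3, 0.0, 250.9], [0.0, 415.3, 189.7], [0.0, 0.0, 1.0]]
top [  58.  348. 1105.] [[405.3, 0.0, 255.6], [0.0, 405.3, 188.1], [0.0, 0.0, 1.0]]
{'clock': 0.1, 'qpos': array([ 1.2081816 ,  0.62927844,  0.03843074,  1.51826835, -0.02700442,
        0.99630149, -0.01998547]), 'qd': array([ 0.0005532 , -0.00196385, -0.00067154, -0.00421303,  0.00108746,
       -0.00025742, -0.0001254 ]), 'tau': array([ 3.19551480e-03, -5.64527893e+01,  1.23059191e+00, -1.93972939e+01,
        1.12981733e-02,  5.42422989e-03, -9.42530107e-06]), 'eef_pos': array([ 189.9824088 , -621.02645573,  230.4645992 ]), 'tool_rot': array([-3.13985446e+00,  6.99111758e-06,  2.96838186e-01]), 'force': array([-0.71618841,  0.26703222, -1.00663558]), 'torque': array([ 0.03342644, -0.01210003,  0.0043304 ]), 'gripper_force': 0.0, 'width': 85.31290252915532}
```

View pics/top0.png

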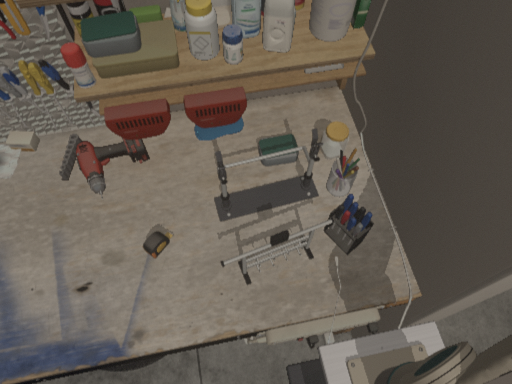

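View pics/scene0.png

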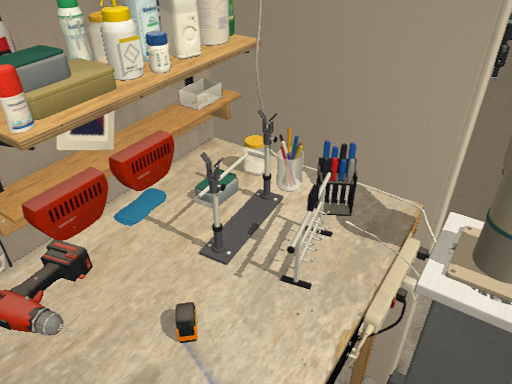

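The top view shows the stand plate at about (267,198), with hooks at (222,178) and (316,150). The rack's grip plate is at about (279,239), and its bar ends are at (222,264) and (331,223). A pen rack at (350,230) stands close to the bar's right end. The tape measure is at (157,243).

```bash
python3 - <<'E'
from h import *
for n,px in(('top',dict(grip=(279,239),barL=(224,263),barR=(329,224),tape=(157,243),plate=(267,199),hkA=(222,178),hkB=(316,150),rear=(265,158),pen=(350,225),cup=(340,180),tin=(278,150),jar=(337,135),footA=(245,275),footB=(308,252))),('scene',dict(hA=(212,165),hB=(266,122),grip=(316,190)))):
    z=np.load(n+'0.npz'); P=pts(z['d'],z); np.save(n+'P.npy',P)
    for k,(u,v) in px.items(): print(n,k,P[v,u].round(0))
P=np.load('topP.npy'); im=np.load('top0.npz')['im']
hsv=cv2.cvtColor(im,cv2.COLOR_RGB2HSV); 
# plate
def rect(mask,name):
    n,l,s,c=cv2.connectedComponentsWithStats(mask.astype(np.uint8)); i=1+np.argmax(s[1:,4]); q=P[l==i]
    r=cv2.minAreaRect(q[:,:2].astype(np.float32)); print(name,len(q),np.round(r[0],1),np.round(r[1],1),round(r[2],2),'z',np.median(q[:,2]).round(1), 'med',np.median(q,0).round(1))
u,v=np.meshgrid(np.arange(512),np.arange(384))
roi=(u>205)&(u<325)&(v>170)&(v<225)
rect(roi&(hsv[...,2]<90)&(P[...,2]<25)&(P[...,2]>0),'plate')
roi=(u>262)&(u<296)&(v>225)&(v<250)
rect(roi&(hsv[...,2]<60)&(P[...,2]>150),'grip')
roi=(u>215)&(u<338)&(v>215)&(v<270)
m=roi&(P[...,2]>135)&(P[...,2]<165)
q=P[m]; print('bar n',len(q))
vx,vy,x0,y0=cv2.fitLine(q[:,:2].astype(np.float32),cv2.DIST_HUBER,0,.01,.01).ravel(); print('bar line',vx,vy,x0,y0,np.degrees(np.arctan2(vy,vx)))
t=(q[:,:2]-[x0,y0])@[vx,vy]; print(np.percentile(t,[0,1,50,99,100]))
E
```

```text
top grip [386. 216. 187.]
top barL [364. 356. 152.]
top barR [456.  44.  36.]
top tape [487. 526.  55.]
top plate [581. 197.   8.]
top hkA [572. 323. 198.]
top hkB [590.  73. 228.]
top rear [643. 194. 143.]
top pen [400.  25. 150.]
top cup [552.  -4. 109.]
top tin [721. 133.  49.]
top jar [703. -41. 106.]
top footA [366. 306.   6.]
top footB [396. 118.   5.]
scene hA [855.   9.  -3.]
scene hB [605.  76. 243.]
scene grip [390. 212. 193.]
plate 2214 [592.1 198.4] [ 86.  308.3] 4.72 z 9.2 med [586.3 202.8   9.2]
grip 174 [235.2 286.9] [ 39.5 373.9] 64.88 z 192.6 med [387.8 215.  192.6]
bar n 452
bar line 0.19012293 -0.98176026 390.22342 217.37166 -79.04004
[-148.7385393  -146.99413381  -18.48267791  154.43476404  156.51068528]
```

```bash
python3 - <<'E'
from h import *
for n in('top','scene'):
    P=np.load(n+'P.npy'); 
    for (u,v) in [(400,100),(470,200),(380,30),(440,260),(400,340),(500,100),(330,60),(460,60)]: print(n,u,v,P[v,u].round(0))
# heightmap along arc r 350..750
P=np.concatenate([np.load('topP.npy').reshape(-1,3),np.load('sceneP.npy').reshape(-1,3)])
az=np.degrees(np.arctan2(P[:,1],P[:,0])); r=np.hypot(P[:,0],P[:,1])
for a in range(-90,60,10):
    print(a,[int(P[(abs(az-a)<5)&(abs(r-q)<50)&(P[:,2]<1000),2].max(initial=-999)) for q in range(300,900,100)])
E
```

```text
top 400 100 [ 659. -162.  289.]
top 470 200 [ 328. -161.  365.]
top 380 30 [ 855. -161.  346.]
top 440 260 [ 268. -164.  149.]
top 400 340 [122. -56.  -3.]
top 500 100 [ 426. -163.  560.]
top 330 60 [725.  26. 399.]
top 460 60 [ 553. -163.  529.]
scene 400 100 [ 343. -159.  279.]
scene 470 200 [  136. -1147.  -565.]
scene 380 30 [ 425. -163.  442.]
scene 440 260 [124.  56.  -0.]
scene 400 340 [ 172. -148. -587.]
scene 500 100 [  157. -1140.   -25.]
scene 330 60 [ 551. -164.  347.]
scene 460 60 [ 229. -161.  401.]
-90 [-999, -999, -999, -999, -887, -890]
-80 [-999, -999, -895, -886, -885, -881]
-70 [-891, -890, -891, 441, -886, -884]
-60 [509, -890, -999, -999, -999, -999]
-50 [529, -999, -999, -999, -999, -999]
-40 [532, -999, -999, -999, -999, -999]
-30 [529, 527, -999, -999, -999, -999]
-20 [10, 590, 683, 681, -999, -999]
-10 [6, 149, 10, 624, 603, 526]
0 [5, 212, 211, 182, 569, 519]
10 [8, 174, 174, 276, 402, 542]
20 [7, 157, 7, 15, 384, 538]
30 [5, 199, 198, 276, 276, 403]
40 [4, 102, 161, 6, 47, 5]
50 [6, 5, 156, 6, 65, 60]
```

{"api": "arm_command", "payload": {
  "series": [100,0,0,-4,0,100,0,0,-8,0,100,0,0,-12,0,100,0,0,-16,0,100,0,0,-20,0]
}}

```text
clock: 0.52
eef_pos: [190.0, -621.0, 433.0]
tool_rot: [-3.141, -0.0, 0.297]
force: [0.1, -1.2, -0.7]
width: 85.7
gripper_force: 0.0
```

```bash
python3 - <<'E'
from h import *
for n in('top','scene'):
    P=np.load(n+'P.npy').reshape(-1,3); w=P[(abs(P[:,1]+162)<8)&(P[:,2]>30)]
    print(n,len(w),w.min(0).round(),w.max(0).round())
    for z in range(50,800,75):
        q=w[abs(w[:,2]-z)<37]; 
        if len(q): print(z,np.percentile(q[:,0],[0,1,50,99,100]).round())
im,d,m=shot('top','top1.png'); P2=pts(d,m)
im,d,m=shot('scene','scene1.png')
im,d,m=shot('wrist','wrist1.png'); print(m); print(monitor.read_state()['qpos'])
a=[cv2.imread('pics/%s1.png'%n) for n in('wrist','scene')]
cv2.imwrite('pics/c1.png',cv2.resize(np.hstack(a),(800,300)))
E
```

```text
top 37930 [ 164. -170.   30.] [ 954. -154.  683.]
50 [164. 166. 452. 936. 954.]
125 [164. 167. 450. 882. 925.]
200 [164. 166. 442. 869. 898.]
275 [164. 166. 440. 921. 948.]
350 [164. 167. 446. 931. 951.]
425 [175. 210. 468. 862. 921.]
500 [272. 294. 499. 784. 820.]
575 [360. 377. 519. 695. 720.]
650 [447. 456. 526. 605. 619.]
scene 39700 [ 167. -170.   30.] [ 987. -154.  535.]
50 [167. 176. 398. 976. 987.]
125 [167. 179. 443. 891. 905.]
200 [167. 180. 470. 956. 986.]
275 [167. 181. 468. 944. 984.]
350 [167. 179. 431. 831. 876.]
425 [167. 177. 444. 863. 877.]
500 [167. 171. 350. 825. 873.]
{'mtx': array([[297.31863964,   0.        , 260.08796521],
       [  0.        , 297.31863964, 192.01464478],
       [  0.        ,   0.        ,   1.        ]]), 'R': array([[ 0.29183462, -0.95638161,  0.01291393],
       [-0.92186612, -0.27765232,  0.27031843],
       [-0.25494199, -0.09079319, -0.96268436]]), 't': array([-658.91756999,  -89.07285069,  569.42929646])}
[ 1.20262808  0.50111735  0.05202739  1.18090142 -0.02520321  1.45297299
 -0.02307767]
```

View pics/c1.png

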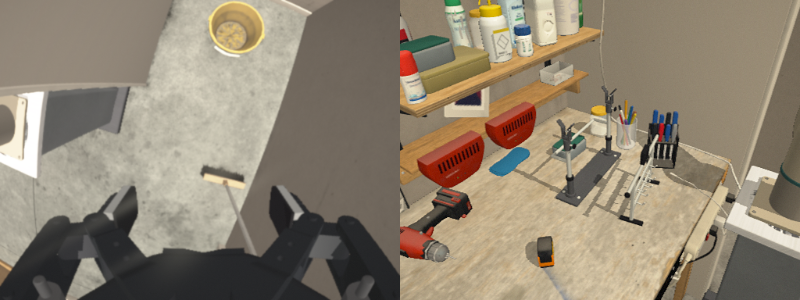

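The picture shows the hand parked beyond a side wall (upper left, brown) that stands between it and the bench. The base is at the far left. I'll get the wall's back edge from the wrist depth before going around it.

```bash
cat >> h.py <<'E'
def wpts(d,m):
    h,w=d.shape; u,v=np.meshgrid(np.arange(w),np.arange(h)); K=np.array(m['mtx'])
    a,b=(u-K[0,2])/K[0,0],(v-K[1,2])/K[1,1]; th=np.hypot(a,b)+1e-9; s=np.tan(th)/th*d
    P=np.stack([a*s,b*s,d],-1); P[d<=0]=np.nan
    return (P-np.array(m['t']))@np.array(m['R'])
E
python3 - <<'E'
from h import *
im,d,m=shot('wrist'); P=wpts(d,m).reshape(-1,3); P=P[np.isfinite(P[:,0])]
print('cam',(-m['R'].T@m['t']).round())
# occupancy map x (cols) y (rows) max z below 400, excluding the hand
for lo,hi in((-900,-300),(-300,0),(0,520)):
    print(lo,hi)
    q=P[(P[:,2]>lo)&(P[:,2]<hi)]
    for y in range(-900,100,60):
        print(y,' '.join('%4d'%(q[(abs(q[:,1]-y)<30)&(abs(q[:,0]-x)<30),2].max(initial=-999)) for x in range(-300,900,60)))
E
```

```text
cam [ 255. -603.  577.]
-900 -300
-900 -659 -626 -894 -893 -893 -890 -891 -892 -895 -892 -892 -893 -891 -889 -893 -893 -892 -893 -892 -895
-840 -781 -781 -894 -892 -892 -891 -891 -891 -893 -894 -891 -891 -892 -894 -645 -643 -642 -646 -896 -891
-780 -781 -780 -891 -891 -890 -891 -890 -891 -890 -891 -894 -890 -893 -642 -642 -697 -662 -640 -644 -896
-720 -892 -891 -892 -894 -892 -892 -892 -891 -890 -894 -892 -891 -891 -642 -719 -880 -882 -672 -642 -999
-660 -890 -893 -892 -890 -892 -892 -892 -891 -894 -893 -893 -892 -893 -640 -882 -880 -884 -686 -643 -999
-600 -894 -893 -890 -890 -891 -893 -892 -893 -894 -893 -892 -891 -893 -644 -642 -684 -669 -641 -644 -896
-540 -892 -894 -891 -891 -891 -893 -892 -892 -888 -893 -891 -893 -893 -893 -642 -640 -641 -644 -895 -893
-480 -892 -892 -893 -890 -892 -890 -892 -892 -893 -889 -891 -890 -893 -892 -891 -893 -894 -889 -893 -895
-420 -893 -892 -890 -892 -892 -894 -889 -892 -892 -893 -891 -892 -891 -891 -892 -894 -891 -889 -892 -999
-360 -894 -891 -893 -893 -892 -891 -893 -892 -893 -892 -893 -891 -892 -893 -892 -894 -891 -894 -895 -999
-300 -893 -889 -
[... 3583 characters left out ...]
9 -999 -999 -999  280 -999 -999 -999 -999 -999 -999 -999 -999 -999 -999 -999
-240 -999 -999 -999 -999 -999 -999 -999 -999  280  296  320  288   76 -999 -999 -999 -999 -999 -999 -999
-180 -999 -999 -999    1    2    1    1    1 -999 -999 -999 -999 -999 -999 -999 -999 -999 -999 -999 -999
-120 -999 -999 -999   14   14   13   14   13 -999 -999 -999 -999 -999 -999 -999 -999 -999 -999 -999 -999
-60 -999 -999 -999   13   78   86   79   14 -999 -999 -999 -999 -999 -999 -999 -999 -999 -999 -999 -999
0 -999 -999 -999   13   13 -999   57   13 -999 -999 -999 -999 -999 -999 -999 -999 -999 -999 -999 -999
60 -999 -999 -999 -999 -999 -999 -999 -999 -999 -999 -999 -999 -999 -999 -999 -999 -999 -999 -999 -999
```

```bash
cat >> h.py <<'E'
def plan(wps,claw=100,step=32,start=None):
    """wps: (x,y,z,yawdeg) world waypoints; prints 5-row calls"""
    if start is None:
        s=monitor.read_state(); start=(*s['eef_pos'],np.degrees(s['tool_rot'][2]))
    rows=[];p=np.array(start,float)
    for w in wps:
        w=np.array(w,float); n=int(max(np.ceil(np.linalg.norm(w[:3]-p[:3])/step),np.ceil(abs(w[3]-p[3])/6),1))
        rows+=[p+(w-p)*i/n for i in range(1,n+1)]; p=w
    while len(rows)%5: rows.append(rows[-1])
    b=np.array(start,float)
    for i in range(0,len(rows),5):
        o=[]
        for r in rows[i:i+5]:
            y=np.radians(b[3]); d=r-b
            o+=[claw,round((d[0]*np.cos(y)+d[1]*np.sin(y))/10,1),round((d[0]*np.sin(y)-d[1]*np.cos(y))/10,1),round(-d[2]/10,1),round(-d[3])]
        y=np.radians(b[3]); X,Y,Z=np.array(o[-4:-1])*10
        b=np.array([b[0]+X*np.cos(y)+Y*np.sin(y),b[1]+X*np.sin(y)-Y*np.cos(y),b[2]-Z,b[3]-o[-1]])
        print(o)
def q():
    s=monitor.read_state(); print(round(s['clock'],2),s['qpos'].round(3).tolist(),s['eef_pos'].round(1),s['tool_rot'].round(3),s['force'].round(1),s['width'].round(1),round(float(s['gripper_force']),1))
E
python3 - <<'E'
from h import *
q()
plan([(70,-430,450,9),(30,-300,450,5)])
E
```

```text
Traceback (most recent call last):
  File "h.py", line 35, in q
    s=monitor.read_state(); print(round(s['clock'],2),s['qpos'].round(3).tolist(),s['eef_pos'].round(1),s['tool_rot'].round(3),s['force'].round(1),s['width'].round(1),round(float(s['gripper_force']),1))
                                                                                                                                                   ^^^^^^^^^^^^^^^^
AttributeError: 'float' object has no attribute 'round'
```

```bash
sed -i "s/s\['width'\].round(1)/round(s['width'],1)/" h.py
python3 - <<'E'
from h import *
q()
plan([(70,-430,450,9),(30,-300,450,5)])
E
```

```text
0.72 [1.203, 0.503, 0.052, 1.185, -0.025, 1.452, -0.023] [ 190.2 -621.8  432. ] [ 3.14  -0.     0.297] [ 0.2  0.5 -0.8] 85.6 0.0
[100, np.float64(-0.7), np.float64(-2.7), np.float64(-0.2), 1, 100, np.float64(-1.5), np.float64(-5.5), np.float64(-0.4), 2, 100, np.float64(-2.2), np.float64(-8.2), np.float64(-0.7), 3, 100, np.float64(-2.9), np.float64(-10.9), np.float64(-0.9), 4, 100, np.float64(-3.7), np.float64(-13.7), np.float64(-1.1), 5]
[100, np.float64(-0.9), np.float64(-2.6), np.float64(-0.2), 1, 100, np.float64(-1.9), np.float64(-5.3), np.float64(-0.5), 2, 100, np.float64(-2.9), np.float64(-7.9), np.float64(-0.7), 3, 100, np.float64(-3.1), np.float64(-10.6), np.float64(-0.7), 4, 100, np.float64(-3.4), np.float64(-13.4), np.float64(-0.7), 5]
[100, np.float64(-0.4), np.float64(-2.6), np.float64(0.0), 0, 100, np.float64(-0.9), np.float64(-5.3), np.float64(0.0), 1, 100, np.float64(-1.4), np.float64(-8.0), np.float64(0.0), 2, 100, np.float64(-1.4), np.float64(-8.0), np.float64(0.0), 2, 100, np.float64(-1.4), np.float64(-8.0), np.float64(0.0), 2]
```

{"api": "arm_command", "payload": {
  "series": [100,-0.7,-2.7,-0.2,1,100,-1.5,-5.5,-0.4,2,100,-2.2,-8.2,-0.7,3,100,-2.9,-10.9,-0.9,4,100,-3.7,-13.7,-1.1,5]
}}

```text
clock: 1.13
eef_pos: [114.0, -499.2, 440.0]
tool_rot: [-3.137, 0.0, 0.209]
force: [-0.5, 0.4, 0.3]
width: 85.2
gripper_force: 0.0
```

{"api": "arm_command", "payload": {
  "series": [100,-0.9,-2.6,-0.2,1,100,-1.9,-5.3,-0.5,2,100,-2.9,-7.9,-0.7,3,100,-3.1,-10.6,-0.7,4,100,-3.4,-13.4,-0.7,5]
}}

```text
clock: 1.55
eef_pos: [52.7, -375.3, 447.4]
tool_rot: [-3.138, 0.0, 0.121]
force: [-0.1, 0.0, 0.5]
width: 85.1
gripper_force: 0.0
```

```bash
sed -i 's/,round((d\[0\]\*np.cos(y)+d\[1\]\*np.sin(y))\/10,1),round((d\[0\]\*np.sin(y)-d\[1\]\*np.cos(y))\/10,1),round(-d\[2\]\/10,1),round(-d\[3\])\]/]+[round(float(k),1) for k in ((d[0]*np.cos(y)+d[1]*np.sin(y))\/10,(d[0]*np.sin(y)-d[1]*np.cos(y))\/10,-d[2]\/10,-d[3])]/' h.py
python3 - <<'E'
from h import *
q()
plan([(20,-220,460,0)])
E
```

```text
1.55 [1.259, 0.016, 0.1, 1.814, -0.002, 1.316, -0.091] [  52.7 -375.3  447.4] [-3.138  0.     0.121] [-0.1  0.   0.5] 85.1 0.0
[100, -0.3, -3.2, -0.3, 1.4, 100, -0.6, -6.3, -0.5, 2.8, 100, -0.8, -9.5, -0.8, 4.1, 100, -1.1, -12.6, -1.0, 5.5, 100, -1.4, -15.8, -1.3, 6.9]
```

{"api": "arm_command", "payload": {
  "series": [0,-0.3,-3.2,0.6,1.4,0,-0.6,-6.3,1.5,2.8,0,-0.8,-9.5,2.4,4.1,0,-1.1,-12.6,3.3,5.5,0,-1.4,-15.8,4.2,7]
}}

```text
clock: 1.97
eef_pos: [19.8, -219.6, 405.1]
tool_rot: [-3.138, 0.001, -0.001]
force: [-0.2, -0.1, 0.0]
width: 26.0
gripper_force: 0.0
```

```bash
python3 - <<'E'
from h import *
q()
im,d,m=shot('scene','s2.png'); P=pts(d,m).reshape(-1,3)
im,d,m=shot('top','t2.png'); P2=pts(d,m).reshape(-1,3)
cv2.imwrite('pics/c2.png',cv2.resize(np.hstack([cv2.imread('pics/s2.png'),cv2.imread('pics/t2.png')]),(800,300)))
for A,n in((P,'s'),(P2,'t')):
    r=np.hypot(A[:,0],A[:,1])
    for z in range(60,1000,60):
        k=A[(abs(A[:,2]-z)<30)&(r<350)&(A[:,0]<160)]
        if len(k): print(n,z,len(k),k.min(0).round(),k.max(0).round())
plan([(55,-155,380,19.5)])
E
```

```text
1.97 [1.264, -0.261, 0.061, 2.154, 0.017, 1.252, -0.254] [  19.8 -219.6  405.1] [-3.138e+00  1.000e-03 -1.000e-03] [-0.2 -0.1  0. ] 26.0 0.0
s 60 911 [-18.   2.  30.] [67. 69. 90.]
s 120 795 [  0. -11.  90.] [ 69.  69. 150.]
s 180 570 [ 19.   1. 150.] [ 66.  64. 210.]
s 240 376 [ 39. -35. 210.] [ 75.  56. 270.]
s 300 68 [ 60. -37. 270.] [ 76.  26. 297.]
t 60 97 [37.  4. 31.] [65. 51. 89.]
t 120 152 [ 35. -14.  90.] [ 67.  54. 149.]
t 180 159 [ 33.  -2. 150.] [ 64.  53. 210.]
t 240 177 [ 33. -36. 210.] [ 73.  70. 270.]
t 300 259 [ 33. -41. 270.] [ 74.  75. 330.]
t 360 868 [ 23. -44. 330.] [ 75.  75. 390.]
t 420 895 [ 22. -23. 390.] [ 67.  50. 450.]
t 480 292 [ 21.  -7. 450.] [ 36.  54. 510.]
t 540 389 [ 18.   8. 510.] [ 32.  56. 570.]
t 600 24 [ 17.  39. 570.] [ 21.  49. 582.]
[100, 0.9, -1.5, 0.6, -4.9, 100, 1.8, -3.1, 1.2, -9.8, 100, 2.7, -4.6, 1.8, -14.6, 100, 3.6, -6.1, 2.4, -19.5, 100, 3.6, -6.1, 2.4, -19.5]
```

View pics/c2.png

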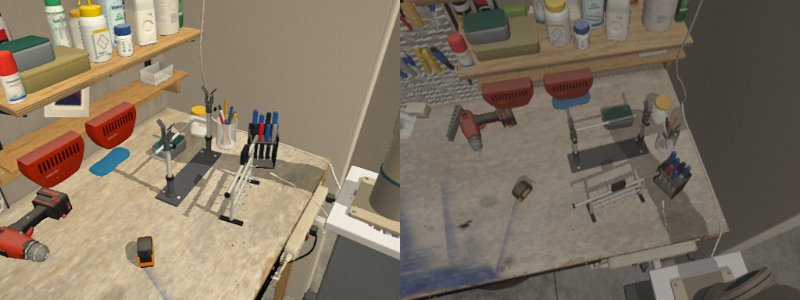

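```bash
python3 - <<'E'
from h import *
w=[(40,-148,350,15)]+[(153*np.cos(np.radians(a)),153*np.sin(np.radians(a)),350,a+90) for a in range(-70,1,5)]
plan(w,claw=0,start=(19.8,-219.6,405.1,0))
E
```

```text
[0, 0.7, -2.4, 1.8, -5.0, 0, 1.3, -4.8, 3.7, -10.0, 0, 2.0, -7.2, 5.5, -15.0, 0, 3.3, -7.6, 5.5, -20.0, 0, 4.5, -8.1, 5.5, -25.0]
[0, 1.3, -0.1, 0.0, -5.0, 0, 2.6, -0.2, 0.0, -10.0, 0, 3.9, -0.5, 0.0, -15.0, 0, 5.2, -0.9, 0.0, -20.0, 0, 6.5, -1.4, 0.0, -25.0]
[0, 1.3, -0.1, 0.0, -5.0, 0, 2.6, -0.3, 0.0, -10.0, 0, 3.9, -0.6, 0.0, -15.0, 0, 5.2, -1.0, 0.0, -20.0, 0, 6.4, -1.5, 0.0, -25.0]
[0, 1.4, -0.0, 0.0, -5.0, 0, 2.7, -0.2, 0.0, -10.0, 0, 4.0, -0.5, 0.0, -15.0, 0, 4.0, -0.5, 0.0, -15.0, 0, 4.0, -0.5, 0.0, -15.0]
```

{"api": "arm_command", "payload": {
  "series": [0,0.7,-2.4,1.8,-5,0,1.3,-4.8,3.7,-10,0,2.0,-7.2,5.5,-15,0,3.3,-7.6,5.5,-20,0,4.5,-8.1,5.5,-25]
}}

```text
clock: 2.48
eef_pos: [64.9, -139.4, 350.6]
tool_rot: [-3.138, 0.0, 0.441]
force: [-0.2, -1.1, 0.9]
width: 0.2
gripper_force: 0.0
```

```bash
python3 - <<'E'
from h import *
q()
im,d,m=shot('scene','s3.png'); P=pts(d,m).reshape(-1,3)
im,d,m=shot('top','t3.png'); P2=pts(d,m).reshape(-1,3)
im,d,m=shot('wrist','w3.png')
for A,n in((P,'s'),(P2,'t')):
    r=np.hypot(A[:,0],A[:,1])
    for z in range(300,1000,60):
        k=A[(abs(A[:,2]-z)<30)&(r<300)&(A[:,0]<160)]
        if len(k): print(n,z,len(k),k.min(0).round(),k.max(0).round(),np.hypot(k[:,0],k[:,1]).max().round())
E
```

```text
2.48 [1.106, -0.351, -0.088, 2.356, -0.033, 1.139, -0.092] [  64.9 -139.4  350.6] [-3.138  0.     0.441] [-0.2 -1.1  0.9] 0.2 0.0
s 300 144 [ 61. -32. 270.] [ 82.  23. 320.] 88.0
t 300 320 [ 31. -29. 270.] [ 80.  68. 330.] 85.0
t 360 793 [ 25. -38. 330.] [ 80.  70. 390.] 86.0
t 420 941 [ 20. -22. 390.] [ 68.  58. 450.] 68.0
t 480 279 [ 11.  -7. 450.] [ 33.  44. 510.] 48.0
t 540 90 [ 14.  19. 510.] [ 23.  44. 537.] 48.0
```

View pics/w3.png

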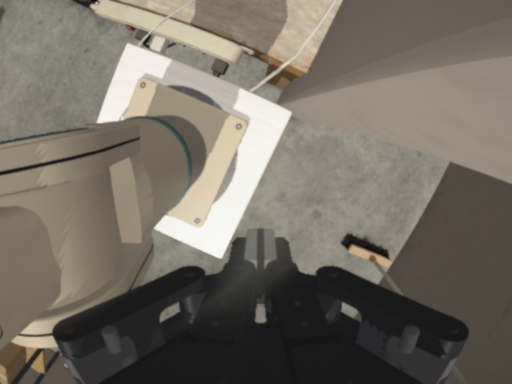

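The wrist view shows the base column on the left, the wall's edge at upper right from about (290,105) to (450,165), and the hand's knuckles at (60..465, 320). I'll measure how far the hand reaches radially.

```bash
python3 - <<'E'
from h import *
im,d,m=shot('wrist'); P=wpts(d,m); s=monitor.read_state(); p=s['eef_pos']; y=s['tool_rot'][2]
Q=P-p; tx=Q[...,0]*np.cos(y)+Q[...,1]*np.sin(y); ty=Q[...,0]*np.sin(y)-Q[...,1]*np.cos(y); tz=Q[...,2]
h=(abs(tx)<75)&(abs(ty)<120)&(tz>-20)&(tz<150)&np.isfinite(tx)
for z in range(0,150,20):
    k=h&(abs(tz-z)<10)
    if k.any(): print(z,k.sum(),'tx',tx[k].min().round(),tx[k].max().round(),'ty',ty[k].min().round(),ty[k].max().round(),'rmax',np.hypot(P[k][:,0],P[k][:,1]).max().round(),'rmin',np.hypot(P[k][:,0],P[k][:,1]).min().round())
w=np.isfinite(tx)&(P[...,0]>150)&(P[...,1]<-150)&(P[...,1]>-300)&(P[...,2]>50)
print('wall',np.nanmin(P[w],0),np.nanmax(P[w],0))
f=P[w]; print(np.hypot(f[:,0],f[:,1]).min())
E
```

```text
0 5555 tx -44.0 75.0 ty -120.0 120.0 rmax 281.0 rmin 50.0
20 9068 tx -39.0 75.0 ty -120.0 120.0 rmax 281.0 rmin 39.0
40 7418 tx -42.0 75.0 ty -120.0 120.0 rmax 281.0 rmin 36.0
60 9328 tx -24.0 75.0 ty -120.0 102.0 rmax 265.0 rmin 36.0
80 15968 tx -8.0 75.0 ty -61.0 78.0 rmax 245.0 rmin 95.0
100 12379 tx -9.0 21.0 ty -60.0 61.0 rmax 217.0 rmin 96.0
wall [ 163.40439412 -267.99118263   50.25662799] [ 348.92923389 -151.58341049  437.65329794]
224.43062748841356
```

Clearance with the knuckles pointing outward would be only about 10 mm. I'll turn the hand a quarter turn so its camera faces inward, then pass the wall edge.

{"api": "arm_command", "payload": {
  "series": [0,0,-0.1,0,-6,0,0,-0.2,0,-12,0,0,-0.2,0,-18,0,0,-0.2,0,-24,0,0,-0.2,0,-30]
}}

```text
clock: 3.1
eef_pos: [63.9, -139.8, 352.1]
tool_rot: [-3.141, -0.0, 0.962]
force: [-0.0, 0.3, 0.8]
width: 0.1
gripper_force: 0.0
```

{"api": "arm_command", "payload": {
  "series": [0,0,0,0,-6,0,0,0,0,-12,0,0,0,0,-18,0,0,0,0,-24,0,0,0,0,-30]
}}

```text
clock: 3.52
eef_pos: [64.0, -139.8, 352.1]
tool_rot: [-3.141, -0.001, 1.485]
force: [-0.7, -0.4, -0.6]
width: 0.1
gripper_force: 0.0
```

{"api": "arm_command", "payload": {
  "series": [0,0,0,0,-6,0,0,0,0,-12,0,0,0,0,-18,0,0,0,0,-24,0,0,0,0,-30]
}}

```text
clock: 3.93
eef_pos: [64.0, -139.8, 352.1]
tool_rot: [-3.141, -0.001, 2.009]
force: [-1.2, 0.0, 0.3]
width: -0.2
gripper_force: 0.0
```

```bash
python3 - <<'E'
from h import *
q()
p=monitor.read_state()['eef_pos']; r=150
w=[(r*np.cos(np.radians(a)),r*np.sin(np.radians(a)),350,a+180) for a in range(-60,16,5)]
plan(w,claw=0)
E
```

```text
3.93 [0.787, -0.37, 0.095, 2.357, 0.037, 1.155, 1.298] [  64.  -139.8  352.1] [-3.141e+00 -1.000e-03  2.009e+00] [-1.2  0.   0.3] -0.2 0.0
[0, 0.4, 1.4, 0.2, -4.9, 0, 0.6, 2.7, 0.2, -9.9, 0, 0.9, 4.0, 0.2, -14.9, 0, 1.3, 5.2, 0.2, -19.9, 0, 1.8, 6.5, 0.2, -24.9]
[0, 0.0, 1.3, 0.0, -5.0, 0, 0.2, 2.6, 0.0, -10.0, 0, 0.5, 3.8, 0.0, -15.0, 0, 0.9, 5.1, 0.0, -20.0, 0, 1.4, 6.3, 0.0, -25.0]
[0, 0.1, 1.3, 0.0, -5.0, 0, 0.2, 2.6, 0.0, -10.0, 0, 0.5, 3.9, 0.0, -15.0, 0, 0.9, 5.1, 0.0, -20.0, 0, 1.4, 6.3, 0.0, -25.0]
[0, 0.1, 1.3, 0.0, -5.0, 0, 0.1, 1.3, 0.0, -5.0, 0, 0.1, 1.3, 0.0, -5.0, 0, 0.1, 1.3, 0.0, -5.0, 0, 0.1, 1.3, 0.0, -5.0]
```

{"api": "arm_command", "payload": {
  "series": [0,0.3,1.3,0.4,-5,0,0.5,2.6,0.6,-10,0,0.8,3.9,0.6,-15,0,1.2,5.2,0.6,-20,0,1.7,6.5,0.6,-25]
}}

```text
clock: 4.35
eef_pos: [116.4, -96.7, 346.1]
tool_rot: [3.142, -0.001, 2.444]
force: [0.9, 0.2, 0.2]
width: 0.1
gripper_force: 0.0
```

```bash
python3 - <<'E'
from h import *
q()
im,d,m=shot('top','t4.png'); A=pts(d,m).reshape(-1,3)
im,d,m=shot('scene','s4.png'); B=pts(d,m).reshape(-1,3)
for A,n in((A,'t'),(B,'s')):
  r=np.hypot(A[:,0],A[:,1])
  for z in range(300,1000,50):
    k=A[(abs(A[:,2]-z)<25)&(r<400)&(A[:,0]<160)]
    if len(k): print(n,z,len(k),k.min(0).round(),k.max(0).round(),np.hypot(k[:,0],k[:,1]).max().round(),np.hypot(k[:,0]-165,k[:,1]+160).min().round())
E
```

```text
4.35 [0.606, -0.355, -0.056, 2.371, -0.022, 1.126, 1.437] [116.4 -96.7 346.1] [ 3.142e+00 -1.000e-03  2.444e+00] [0.9 0.2 0.2] 0.1 0.0
t 300 305 [ 28.  12. 275.] [ 84.  54. 325.] 85.0 191.0
t 350 816 [  10. -105.  325.] [127.  55. 375.] 156.0 79.0
t 400 1490 [   2. -110.  375.] [143.  56. 425.] 165.0 72.0
t 450 919 [  6. -95. 425.] [160.  29. 475.] 172.0 86.0
t 500 252 [ 12. -86. 475.] [151.  27. 501.] 174.0 76.0
s 300 222 [ 62.  11. 275.] [ 86.  32. 325.] 87.0 189.0
s 350 231 [  78. -103.  325.] [134.  20. 375.] 162.0 72.0
s 400 422 [ 108. -108.  375.] [159. -46. 425.] 172.0 64.0
s 450 427 [121. -78. 425.] [160. -40. 475.] 169.0 85.0
s 500 220 [ 135. -107.  475.] [157. -61. 519.] 187.0 54.0
s 550 3 [155. -87. 536.] [157. -81. 538.] 179.0 74.0
```

```bash
python3 - <<'E'
from h import *
plan([(146,-35,350,140),(160,40,360,130),(250,130,370,115),(375,205,330,101)],claw=100)
E
```

```text
[100, 0.6, 2.2, -0.1, 0.0, 100, 1.1, 4.4, -0.3, 0.1, 100, 1.7, 6.6, -0.4, 0.1, 100, 2.9, 8.8, -0.7, 3.4, 100, 4.2, 11.0, -1.0, 6.7]
[100, 1.5, 2.1, -0.4, 3.4, 100, 1.6, 5.3, -0.6, 7.1, 100, 1.7, 8.5, -0.9, 10.9, 100, 1.8, 11.6, -1.1, 14.6, 100, 1.9, 14.8, -1.4, 18.4]
[100, 0.3, 2.9, 0.8, 2.8, 100, 0.6, 5.8, 1.6, 5.6, 100, 0.9, 8.7, 2.4, 8.4, 100, 1.2, 11.6, 3.2, 11.2, 100, 1.5, 14.5, 4.0, 14.0]
```

{"api": "arm_command", "payload": {
  "series": [0,0.6,2.2,-0.1,0,0,1.1,4.4,-0.3,0,0,1.7,6.6,-0.4,0,0,2.9,8.8,-0.7,3.4,0,4.2,11,-1,6.7]
}}

```text
clock: 4.87
eef_pos: [154.7, 12.2, 356.2]
tool_rot: [-3.141, 0.0, 2.321]
force: [0.2, -0.8, 0.3]
width: 0.1
gripper_force: 0.0
```

{"api": "arm_command", "payload": {
  "series": [100,1.5,2.1,-0.4,3.4,100,1.6,5.3,-0.6,7.1,100,1.7,8.5,-0.9,10.9,100,1.8,11.6,-1.1,14.6,100,1.9,14.8,-1.4,18.4]
}}

```text
clock: 5.28
eef_pos: [250.0, 128.0, 370.2]
tool_rot: [3.141, 0.001, 2.002]
force: [0.4, -0.6, 0.2]
width: 60.7
gripper_force: 0.0
```

{"api": "arm_command", "payload": {
  "series": [100,0.3,2.9,0.8,2.8,100,0.6,5.8,1.6,5.6,100,0.9,8.7,2.4,8.4,100,1.2,11.6,3.2,11.2,100,1.5,14.5,4,14]
}}

```text
clock: 5.7
eef_pos: [376.5, 202.2, 328.3]
tool_rot: [-3.14, 0.0, 1.757]
force: [0.1, -1.1, 0.6]
width: 85.4
gripper_force: 0.0
```

```bash
python3 - <<'E'
from h import *
q()
im,d,m=shot('wrist','w5.png'); P=wpts(d,m); np.savez('w5.npz',im=im,P=P)
V=im.max(2); s=(V<70)&(P[...,2]>185)&(P[...,2]<215)&(np.hypot(P[...,0]-388,P[...,1]-215)<60)
def rect(s,n):
    c,l,st,_=cv2.connectedComponentsWithStats(s.astype(np.uint8)); i=1+np.argmax(st[1:,4]); k=P[l==i]
    r=cv2.minAreaRect(k[:,:2].astype(np.float32)); print(n,len(k),np.round(r[0],1),np.round(r[1],1),round(r[2],1),np.median(k[:,2]).round(1))
rect(s,'grip')
b=(P[...,2]>142)&(P[...,2]<160)&(np.hypot(P[...,0]-388,P[...,1]-215)<170)&(V>100); k=P[b]
vx,vy,x0,y0=cv2.fitLine(k[:,:2].astype(np.float32),cv2.DIST_HUBER,0,.01,.01).ravel(); t=(k[:,:2]-[x0,y0])@[vx,vy]
print('bar',len(k),np.degrees(np.arctan2(vy,vx)),x0,y0,np.percentile(t,[0,1,99,100]).round(),np.percentile(k[:,2],90))
E
```

```text
5.7 [0.228, 0.306, -1.011, 1.935, 0.296, 1.061, -0.724] [376.5 202.2 328.3] [-3.14   0.     1.757] [ 0.1 -1.1  0.6] 85.4 0.0
grip 58 [387.5 235.7] [11.2  4.7] 24.1 194.2
bar 1810 -79.07951 389.51517 230.94249 [-137. -133.  161.  164.] 154.7409037037826
```

View pics/w5.png

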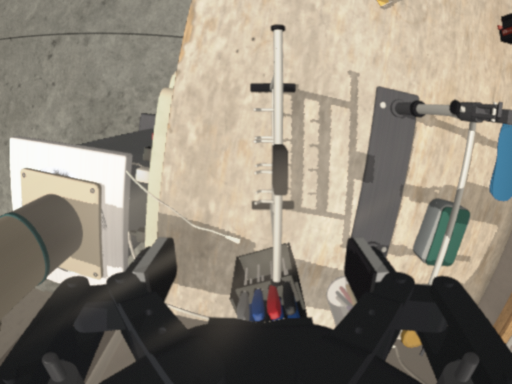

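The plate is at about (280,168) in the wrist view and the bar runs vertically from (278,25) to about (276,285). The stand is to the right. The bar's lower end is beside the pen box at (268,280).

```bash
python3 - <<'E'
from h import *
z=np.load('w5.npz'); P=z['P']
k=P[(P[...,2]>160)&(P[...,2]<205)&(np.hypot(P[...,0]-388,P[...,1]-215)<60)]
t=k[k[:,2]>188]
for a in(k,t): 
    r=cv2.minAreaRect(a[:,:2].astype(np.float32)); print(len(a),np.round(r[0],1),np.round(r[1],1),round(r[2],1),a[:,2].max())
d=np.array([-.1895,.9819]);n=np.array([.9819,.1895])
for a in(k,t): print(np.percentile(a[:,:2]@d,[0,2,98,100]).round(1),np.percentile(a[:,:2]@n,[0,2,98,100]).round(1))
o=np.array([389.5,230.9]); print('bar',o@d,o@n)
# stand: plate, hooks, rear bar in stand region
q=P[(P[...,2]>3)&(P[...,2]<16)&(z['im'].max(2)<90)&(abs(P[...,0]-585)<80)&(abs(P[...,1]-200)<190)]
r=cv2.minAreaRect(q[:,:2].astype(np.float32)); print('plate',len(q),r)
T=np.load('topP.npy')
for nm,A in(('w',P),('t',T)):
    A=A.reshape(-1,3)
    for c in((572,323),(592,73)):
        h=A[(A[:,2]>195)&(A[:,2]<310)&(np.hypot(A[:,0]-c[0],A[:,1]-c[1])<50)]; print(nm,'hook',c,len(h),h.min(0).round(),h.max(0).round(),np.median(h,0).round())
    b=A[(A[:,2]>105)&(A[:,2]<150)&(abs(A[:,0]-648)<40)&(abs(A[:,1]-200)<100)]
    if len(b)>20:
        vx,vy,x0,y0=cv2.fitLine(b[:,:2].astype(np.float32),cv2.DIST_HUBER,0,.01,.01).ravel(); print(nm,'rear',len(b),np.degrees(np.arctan2(vy,vx)),'x at y=200',x0+(200-y0)*vx/vy,np.median(b[:,2]))
E
```

```text
745 [392.5 215.3] [13.5 45.8] 11.9 197.26134725901292
664 [392.6 215.3] [13.2 45.7] 11.9 197.26134725901292
[114.2 115.6 159.7 159.9] [419.1 420.  432.9 433.2]
[114.2 115.4 159.1 159.9] [419.4 420.3 432.9 433.2]
bar 152.91046 426.2056
plate 397 ((588.4736938476562, 202.40774536132812), (77.06636810302734, 284.01190185546875), 4.658437728881836)
w hook (572, 323) 1088 [554. 313. 195.] [593. 335. 275.] [570. 322. 227.]
w hook (592, 73) 33 [575.  65. 233.] [590.  76. 274.] [577.  70. 272.]
w rear 951 -85.55151 x at y=200 645.933 143.07650499885676
t hook (572, 323) 211 [553. 313. 196.] [606. 333. 276.] [575. 323. 241.]
t hook (592, 73) 229 [573.  65. 195.] [625.  85. 276.] [597.  76. 238.]
t rear 255 -85.24813 x at y=200 646.1317 143.22345717403513
```

```bash
python3 - <<'E'
from h import *
q()
plan([(391.5,215.3,270,101),(391.5,215.3,157,101)],claw=100)
E
```

```text
5.75 [0.222, 0.315, -1.007, 1.929, 0.299, 1.057, -0.728] [380.4 205.1 327.1] [-3.141 -0.005  1.755] [4.9 4.5 0.7] 85.5 0.0
[100, 0.4, 0.6, 2.9, -0.2, 100, 0.8, 1.3, 5.7, -0.5, 100, 0.8, 1.3, 8.5, -0.5, 100, 0.8, 1.3, 11.4, -0.5, 100, 0.8, 1.3, 14.2, -0.5]
[100, -0.0, -0.0, 2.8, 0.0, 100, -0.0, -0.0, 2.8, 0.0, 100, -0.0, -0.0, 2.8, 0.0, 100, -0.0, -0.0, 2.8, 0.0, 100, -0.0, -0.0, 2.8, 0.0]
```

{"api": "arm_command", "payload": {
  "series": [100,0.6,0.9,2,0,100,0.6,0.9,4,0,100,0.6,0.9,5.5,0,100,0.6,0.9,5.5,0,100,0.6,0.9,5.5,0]
}}

```text
clock: 6.17
eef_pos: [381.5, 209.7, 274.5]
tool_rot: [-3.14, 0.001, 1.763]
force: [0.1, 0.3, 0.9]
width: 85.2
gripper_force: 0.0
```

```bash
python3 - <<'E'
from h import *
q()
plan([(391.5,215.3,157,101)],claw=100,step=25)
E
```

```text
6.17 [0.143, 0.388, -0.957, 2.005, 0.391, 0.946, -0.822] [381.5 209.7 274.5] [-3.140e+00  1.000e-03  1.763e+00] [0.1 0.3 0.9] 85.2 0.0
[100, 0.1, 0.2, 2.3, 0.0, 100, 0.1, 0.4, 4.7, 0.0, 100, 0.2, 0.7, 7.0, 0.0, 100, 0.3, 0.9, 9.4, 0.0, 100, 0.4, 1.1, 11.7, 0.0]
```

{"api": "arm_command", "payload": {
  "series": [100,0.4,1.0,2.3,0,100,0.4,1.0,4.7,0,100,0.4,1.0,7,0,100,0.4,1.0,7,0,100,0.4,1.0,7,0]
}}

```text
clock: 6.58
eef_pos: [390.7, 216.6, 205.6]
tool_rot: [-3.141, 0.0, 1.765]
force: [-0.1, 0.1, 0.4]
width: 85.4
gripper_force: 0.0
```

```bash
python3 - <<'E'
from h import *
q()
im,d,m=shot('wrist'); P=wpts(d,m)
k=P[(P[...,2]>186)&(P[...,2]<205)&(np.hypot(P[...,0]-390,P[...,1]-215)<60)&(abs(P[...,0]*.9819+P[...,1]*.1895-425)<13)]
r=cv2.minAreaRect(k[:,:2].astype(np.float32)); print(len(k),np.round(r[0],1),np.round(r[1],1),round(r[2],1))
q()
plan([(391.5,215.3,157,101)],claw=100,step=25)
E
```

```text
6.58 [0.04, 0.499, -0.863, 2.073, 0.53, 0.802, -0.951] [390.7 216.6 205.6] [-3.141  0.     1.765] [-0.1  0.1  0.4] 85.4 0.0
1806 [393.  215.4] [13.6 45.6] 10.8
6.63 [0.04, 0.498, -0.864, 2.072, 0.53, 0.802, -0.952] [391.2 217.3 206.4] [ 3.14  -0.     1.765] [-0.1  1.  -0.2] 85.5 0.0
[100, -0.1, -0.0, 2.5, 0.1, 100, -0.2, -0.0, 4.9, 0.1, 100, -0.2, -0.0, 4.9, 0.1, 100, -0.2, -0.0, 4.9, 0.1, 100, -0.2, -0.0, 4.9, 0.1]
```

{"api": "arm_command", "payload": {
  "series": [100,-0.2,0.15,2.5,0,100,-0.2,0.15,4.9,0,100,-0.2,0.15,4.9,0,60,-0.2,0.15,4.9,0,30,-0.2,0.15,4.9,0]
}}

```text
clock: 7.05
eef_pos: [393.2, 216.3, 157.9]
tool_rot: [3.139, -0.001, 1.766]
force: [0.6, -0.7, 0.5]
width: 63.8
gripper_force: 0.0
```

{"api": "arm_command", "payload": {
  "series": [0,0,0,0,0,0,0,0,0,0,0,0,0,0,0,0,0,0,0,0,0,0,0,0,0]
}}

```text
clock: 7.47
eef_pos: [393.0, 215.7, 156.7]
tool_rot: [3.14, -0.0, 1.765]
force: [0.4, -1.2, 4.4]
width: 13.4
gripper_force: 59.3
```

{"api": "arm_command", "payload": {
  "series": [0,0,0,0,0,0,0,0,0,0,0,0,0,-0.5,0,0,0,0,-1,0,0,0,0,-2,0]
}}

```text
clock: 7.88
eef_pos: [391.1, 214.7, 175.7]
tool_rot: [-3.139, 0.001, 1.766]
force: [0.3, -0.9, -3.8]
width: 13.3
gripper_force: 58.7
```

{"api": "arm_command", "payload": {
  "series": [0,0,0,-2.5,0,0,0,0,-5.5,0,0,0,0,-9,0,0,0,0,-12.5,0,0,0,0,-15.5,0]
}}

```text
clock: 8.3
eef_pos: [391.3, 215.7, 333.6]
tool_rot: [3.141, -0.001, 1.767]
force: [1.4, -0.2, -4.0]
width: 13.3
gripper_force: 59.2
```

{"api": "arm_command", "payload": {
  "series": [0,0,0,0,0,0,0,0,0,1.5,0,0,0,0,3,0,0,0,0,4.5,0,0,0,0,6.5]
}}

```text
clock: 8.72
eef_pos: [391.2, 214.6, 329.6]
tool_rot: [-3.138, 0.001, 1.65]
force: [0.5, -0.4, -4.0]
width: 13.3
gripper_force: 59.1
```

```bash
python3 - <<'E'
from h import *
q()
im,d,m=shot('wrist','w6.png'); W=wpts(d,m)
im2,d,m=shot('scene','s6.png'); S=pts(d,m)
im3,d,m=shot('top','t6.png'); T=pts(d,m)
np.savez('v6.npz',W=W,S=S,T=T,wi=im,si=im2,ti=im3)
c=np.array([586,199.]);a=np.radians(4.6);R=np.array([[np.cos(a),np.sin(a)],[-np.sin(a),np.cos(a)]])
for n,A in(('w',W),('s',S),('t',T)):
    A=A.reshape(-1,3); L=(A[:,:2]-c)@R.T
    for sy in(1,-1):
        h=(abs(L[:,1]-125*sy)<25)&(abs(L[:,0])<45)
        for z in range(180,300,12):
            k=h&(abs(A[:,2]-z)<6)
            if k.sum()>3: print(n,sy,z,k.sum(),'x',np.percentile(L[k,0],[0,50,100]).round(),'y',np.percentile(L[k,1],[0,50,100]).round())
cv2.imwrite('pics/c6.png',np.hstack([cv2.resize(cv2.imread('pics/s6.png')[80:240,170:330],(400,400)),cv2.resize(cv2.imread('pics/t6.png')[120:280,180:340],(400,400))]))
E
```

```text
8.72 [0.17, 0.333, -0.969, 1.891, 0.309, 1.081, -0.844] [391.2 214.6 329.6] [-3.138e+00  1.000e-03  1.650e+00] [ 0.5 -0.4 -4. ] 13.3 59.1
w 1 192 80 x [-22.  -3.   5.] y [114. 121. 136.]
w 1 204 269 x [-22. -11.   6.] y [114. 124. 135.]
w 1 216 134 x [-21.  -3.  11.] y [114. 122. 136.]
w 1 228 190 x [-9. -4. 13.] y [118. 125. 132.]
w 1 240 139 x [-9. -6. 16.] y [118. 123. 132.]
w 1 252 263 x [-9. 11. 17.] y [116. 125. 134.]
w 1 264 257 x [-16.  19.  26.] y [118. 125. 132.]
w 1 276 98 x [-21. -19.  26.] y [118. 124. 132.]
w -1 180 24 x [-1.  2.  9.] y [-121. -119. -116.]
w -1 192 42 x [-1.  4. 13.] y [-119. -115. -113.]
w -1 204 17 x [ 4.  6. 10.] y [-116. -114. -114.]
s 1 180 21 x [-2.  3. 11.] y [123. 131. 133.]
s 1 192 48 x [-20.   0.  14.] y [121. 133. 138.]
s 1 204 73 x [-20.  -3.  18.] y [120. 131. 138.]
s 1 216 55 x [-6.  4. 18.] y [119. 133. 137.]
s 1 228 74 x [-7.  7. 21.] y [117. 130. 135.]
s 1 240 58 x [-6. 10. 19.] y [117. 128. 134.]
s 1 252 55 x [-7. 13. 20.] y [116. 128. 135.]
s 1 264 54 x [-16.  21.  29.] y [118. 129. 134.]
s 1 276 25 x [-18.  26.  31.] y [119. 127. 134
[... 249 characters left out ...]
0. -114.]
s -1 240 42 x [-6.  3. 17.] y [-132. -121. -114.]
s -1 252 41 x [-6. 13. 21.] y [-131. -121. -115.]
s -1 264 37 x [-17.  22.  29.] y [-131. -120. -116.]
s -1 276 13 x [-17.  28.  32.] y [-132. -123. -117.]
t 1 192 17 x [-20.  -3.   5.] y [113. 127. 134.]
t 1 204 41 x [-23. -12.   2.] y [116. 125. 134.]
t 1 216 22 x [-22.  -3.  12.] y [114. 125. 133.]
t 1 228 24 x [-9. -5. 11.] y [119. 124. 131.]
t 1 240 18 x [-9. 11. 15.] y [118. 124. 131.]
t 1 252 31 x [-9. 11. 16.] y [117. 126. 132.]
t 1 264 41 x [-12.  18.  29.] y [117. 123. 131.]
t 1 276 29 x [-21.  24.  30.] y [117. 125. 131.]
t -1 204 15 x [-22. -18.  -2.] y [-135. -130. -123.]
t -1 228 4 x [-9. -8. -7.] y [-134. -131. -130.]
```

View pics/c6.png

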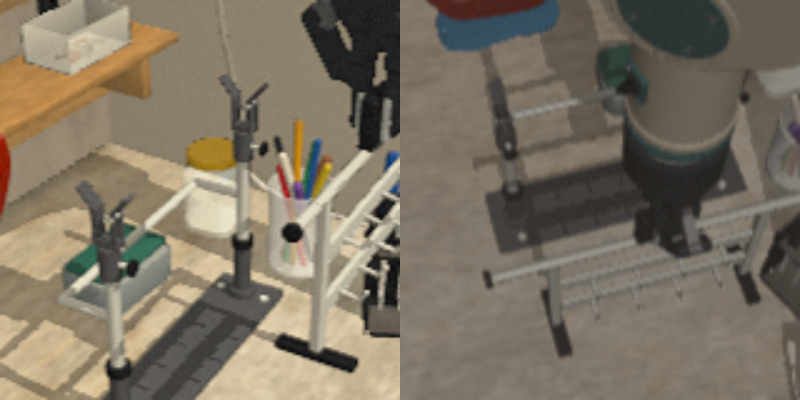

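The left crop shows both upturned hooks clear, at (105,220) and (240,110), with similar heights. The right crop shows the rack held and lifted clear, with its bar roughly parallel to the stand. Next I'll measure the bar's pose in the hand.

```bash
python3 - <<'E'
from h import *
z=np.load('v6.npz'); p=np.array([391.2,214.6,329.6]); y=1.650
for n,A in(('w',z['W']),('s',z['S'])):
    A=A.reshape(-1,3); Q=A-p; tx=Q[:,0]*np.cos(y)+Q[:,1]*np.sin(y); ty=Q[:,0]*np.sin(y)-Q[:,1]*np.cos(y)
    k=(abs(ty)<12)&(abs(Q[:,2]+7)<12)&(tx>35)&(tx<170)
    print(n,k.sum(),'ty fit',np.polyfit(tx[k],ty[k],1),'z fit',np.polyfit(tx[k],Q[k,2],1),'tx',tx[k].min(),tx[k].max(),'ty rng',np.percentile(ty[k],[2,98]),'ztop',np.percentile(Q[k,2],95))
q()
yaw=94.5; c=(589.5,199.5)
plan([(450,205,335,94.5),(c[0],c[1],335,94.5)],claw=0,step=25)
E
```

```text
w 3520 ty fit [ 0.00090223 -0.43550149] z fit [-1.18416081e-03 -3.60820267e+00] tx 35.00529594665464 125.67580551669718 ty rng [-5.0181221   4.40168765] ztop -1.934996767250206
s 269 ty fit [ 0.01040156 -0.92003768] z fit [-0.00866242 -4.80369693] tx 36.66339354833563 156.24374856272766 ty rng [-4.57707747  7.096127  ] ztop -2.1084340603225313
8.87 [0.17, 0.333, -0.97, 1.89, 0.309, 1.082, -0.842] [391.5 215.1 330. ] [-3.139e+00  1.000e-03  1.653e+00] [-1.2 -0.2 -4.2] 13.3 59.2
[0, -0.5, 1.9, -0.2, 0.1, 0, -1.0, 3.8, -0.3, 0.1, 0, -1.5, 5.8, -0.5, 0.2, 0, -1.8, 8.1, -0.5, 0.2, 0, -2.0, 10.4, -0.5, 0.2]
[0, -0.3, 2.3, 0.0, 0.0, 0, -0.6, 4.6, 0.0, 0.0, 0, -0.9, 6.9, 0.0, 0.0, 0, -1.1, 9.2, 0.0, 0.0, 0, -1.1, 9.2, 0.0, 0.0]
```

{"api": "arm_command", "payload": {
  "series": [0,-0.5,1.9,-0.2,0,0,-1,3.8,-0.3,0,0,-1.5,5.8,-0.5,0,0,-1.8,8.1,-0.5,0,0,-2,10.4,-0.5,0]
}}

```text
clock: 9.28
eef_pos: [498.2, 203.3, 335.2]
tool_rot: [-3.14, 0.001, 1.652]
force: [0.3, -0.4, -4.1]
width: 13.2
gripper_force: 59.3
```

{"api": "arm_command", "payload": {
  "series": [0,-0.3,2.3,0,0,0,-0.6,4.6,0,0,0,-0.9,6.9,0,0,0,-1.1,9.2,0,0,0,-1.1,9.2,0,0]
}}

```text
clock: 9.7
eef_pos: [594.4, 198.9, 333.7]
tool_rot: [3.141, 0.0, 1.648]
force: [0.3, -0.2, -3.5]
width: 13.4
gripper_force: 59.8
```

```bash
python3 - <<'E'
from h import *
q()
im,d,m=shot('wrist','w7.png'); W=wpts(d,m)
im2,d,m=shot('scene','s7.png'); S=pts(d,m)
s=monitor.read_state(); p=s['eef_pos']; y=s['tool_rot'][2]; q()
for n,A in(('w',W),('s',S)):
    A=A.reshape(-1,3); Q=A-p; tx=Q[:,0]*np.cos(y)+Q[:,1]*np.sin(y); ty=Q[:,0]*np.sin(y)-Q[:,1]*np.cos(y)
    for c in(125,-125):
      for lo,hi in((180,215),(225,252),(255,265),(265,285)):
        k=(abs(tx-c)<25)&(abs(ty)<40)&(A[:,2]>lo)&(A[:,2]<hi)
        if k.sum()>5: print(n,c,lo,k.sum(),'ty',np.percentile(ty[k],[0,2,98,100]).round(1),'tx',np.percentile(tx[k],[0,2,98,100]).round(1),'zmax',A[k,2].max().round(1))
cv2.imwrite('pics/c7.png',np.hstack([cv2.resize(cv2.imread('pics/s7.png')[60:220,170:330],(400,400)),cv2.resize(cv2.imread('pics/w7.png'),(400,300))[0:300] if 0 else cv2.copyMakeBorder(cv2.resize(cv2.imread('pics/w7.png'),(400,300)),0,100,0,0,0)]))
E
```

```text
9.7 [0.11, 0.62, -0.853, 1.429, 0.471, 1.304, -0.697] [594.4 198.9 333.7] [3.141 0.    1.648] [ 0.3 -0.2 -3.5] 13.4 59.8
9.8 [0.11, 0.616, -0.857, 1.435, 0.468, 1.305, -0.698] [589.9 200.3 334.3] [-3.138 -0.     1.652] [-1.1  0.4 -3.4] 13.5 59.8
w 125 180 159 ty [-24.4 -24.3  -6.2  -5.4] tx [115.3 116.3 129.5 130.2] zmax 213.8
w 125 225 120 ty [-11.6 -11.1  13.8  14.2] tx [115.4 115.6 128.5 133.4] zmax 251.9
w 125 255 365 ty [-16.1 -14.   16.9  19.6] tx [116.7 116.8 130.3 131.1] zmax 265.0
w 125 265 621 ty [-24.5 -23.6  26.5  26.9] tx [116.6 116.9 130.3 131.1] zmax 275.9
s 125 180 161 ty [-31.9 -25.1   9.7  12. ] tx [100.1 100.3 136.1 136.7] zmax 214.9
s 125 225 141 ty [-10.7  -9.9  14.9  15.3] tx [100.  117.3 132.9 134.2] zmax 251.9
s 125 255 44 ty [-15.1 -13.1  19.8  20.3] tx [117.3 117.9 132.2 132.5] zmax 264.9
s 125 265 50 ty [-22.9 -22.7  27.4  28.1] tx [100.4 100.9 132.4 133.3] zmax 278.0
s -125 180 107 ty [-31.1 -23.9   6.8  21. ] tx [-131.4 -128.3 -100.5 -100. ] zmax 214.2
s -125 225 77 ty [-10.9 -10.7  10.7  12.1] tx [-133.5 -131.4 -116.2 -100. ] zmax 251.7
s -125 255 12 ty [-16.8 -16.2  13.4  13.9] tx [-130.9 -130.7 -117.7 -117.6] zmax 263.8
s -125 265 16 ty [-22.6 -22.6  28.1  28.6] tx [-128.9 -128.  -116.3 -116.1] zmax 273.6
```

View pics/c7.png

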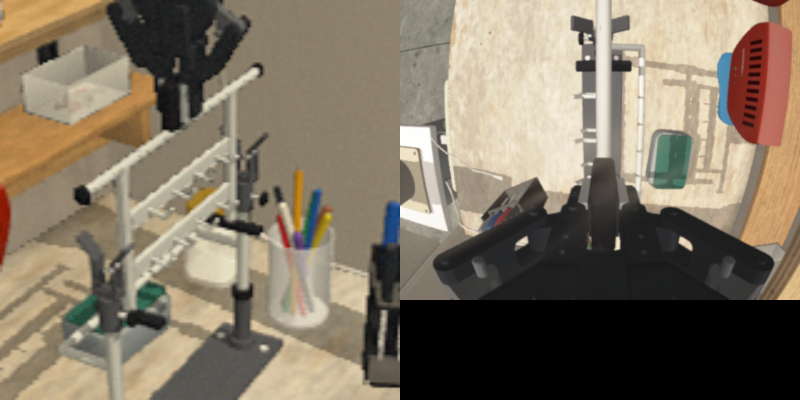

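The bar is over both hooks, and the rack frame hangs between the posts (left crop: hooks at (105,250) and (250,160)). It needs a 1.5 mm correction across, then the descent.

{"api": "arm_command", "payload": {
  "series": [0,0,0.15,1.2,0,0,0,0.15,2.4,0,0,0,0.15,3.6,0,0,0,0.15,4.8,0,0,0,0.15,5.8,0]
}}

```text
clock: 10.22
eef_pos: [590.6, 200.1, 276.1]
tool_rot: [-3.14, 0.001, 1.653]
force: [-0.6, -1.2, -4.6]
width: 13.4
gripper_force: 59.9
```

{"api": "arm_command", "payload": {
  "series": [0,0,0,0.2,0,0,0,0,0.4,0,0,0,0,0.6,0,0,0,0,0.8,0,0,0,0,0.8,0]
}}

```text
clock: 10.63
eef_pos: [591.6, 200.7, 270.2]
tool_rot: [3.141, -0.0, 1.652]
force: [-0.1, 0.6, -4.0]
width: 13.1
gripper_force: 59.8
```

```bash
python3 -c "
from h import *
q()"
```

```text
10.63 [0.1, 0.669, -0.83, 1.529, 0.519, 1.174, -0.743] [591.6 200.7 270.2] [ 3.141 -0.     1.652] [-0.1  0.6 -4. ] 13.1 59.8
```

Next come small steps down, checking the force each time.

{"api": "arm_command", "payload": {
  "series": [0,0,0,0.1,0,0,0,0,0.2,0,0,0,0,0.3,0,0,0,0,0.4,0,0,0,0,0.4,0]
}}

```text
clock: 11.05
eef_pos: [591.4, 200.5, 265.9]
tool_rot: [-3.141, 0.0, 1.652]
force: [0.7, -0.7, -4.0]
width: 13.5
gripper_force: 59.8
```

{"api": "arm_command", "payload": {
  "series": [0,0,0,0.1,0,0,0,0,0.2,0,0,0,0,0.3,0,0,0,0,0.4,0,0,0,0,0.4,0]
}}

```text
clock: 11.47
eef_pos: [591.4, 200.5, 261.8]
tool_rot: [-3.141, 0.0, 1.652]
force: [-1.7, 0.2, -3.7]
width: 13.4
gripper_force: 59.8
```

{"api": "arm_command", "payload": {
  "series": [0,0,0,0.1,0,0,0,0,0.2,0,0,0,0,0.3,0,0,0,0,0.3,0,0,0,0,0.3,0]
}}

```text
clock: 11.88
eef_pos: [591.7, 200.8, 259.2]
tool_rot: [3.141, -0.0, 1.652]
force: [-0.3, 0.6, -2.8]
width: 13.1
gripper_force: 59.9
```

{"api": "arm_command", "payload": {
  "series": [0,0,0,0.1,0,0,0,0,0.2,0,0,0,0,0.2,0,0,0,0,0.2,0,0,0,0,0.2,0]
}}

```text
clock: 12.3
eef_pos: [592.4, 201.1, 257.9]
tool_rot: [3.139, -0.001, 1.652]
force: [2.9, 0.2, 2.9]
width: 13.1
gripper_force: 60.8
```

{"api": "arm_command", "payload": {
  "series": [0,0,0,0.1,0,0,0,0,0.2,0,0,0,0,0.2,0,0,0,0,0.2,0,0,0,0,0.2,0]
}}

```text
clock: 12.72
eef_pos: [592.7, 201.2, 256.2]
tool_rot: [3.138, -0.001, 1.652]
force: [2.3, 0.4, 5.0]
width: 13.3
gripper_force: 61.1
```

{"api": "arm_command", "payload": {
  "series": [0,0,0,0.1,0,0,0,0,0.2,0,0,0,0,0.2,0,0,0,0,0.2,0,0,0,0,0.2,0]
}}

```text
clock: 13.13
eef_pos: [592.8, 201.2, 254.1]
tool_rot: [3.138, -0.001, 1.652]
force: [3.3, 1.5, 5.7]
width: 13.1
gripper_force: 61.1
```

{"api": "arm_command", "payload": {
  "series": [0,0,0,0.1,0,0,0,0,0.2,0,0,0,0,0.2,0,0,0,0,0.2,0,0,0,0,0.2,0]
}}

```text
clock: 13.55
eef_pos: [592.8, 201.0, 251.7]
tool_rot: [3.139, -0.001, 1.652]
force: [5.4, 1.3, 3.7]
width: 13.5
gripper_force: 61.0
```

{"api": "arm_command", "payload": {
  "series": [0,0,0,0.1,0,0,0,0,0.2,0,0,0,0,0.2,0,0,0,0,0.2,0,0,0,0,0.2,0]
}}

```text
clock: 13.97
eef_pos: [592.6, 200.7, 249.1]
tool_rot: [3.139, -0.001, 1.652]
force: [6.5, 1.0, 2.2]
width: 13.4
gripper_force: 60.7
```

```bash
python3 -c "
from h import *
q()"
```

```text
13.97 [0.096, 0.688, -0.818, 1.556, 0.538, 1.133, -0.759] [592.6 200.7 249.1] [ 3.139e+00 -1.000e-03  1.652e+00] [6.5 1.  2.2] 13.4 60.7
```

{"api": "arm_command", "payload": {
  "series": [0,0,0,0.1,0,0,0,0,0.2,0,0,0,0,0.2,0,0,0,0,0.2,0,0,0,0,0.2,0]
}}

```text
clock: 14.38
eef_pos: [592.4, 200.4, 246.6]
tool_rot: [3.14, -0.0, 1.652]
force: [6.6, 1.9, 0.2]
width: 13.3
gripper_force: 60.3
```

{"api": "arm_command", "payload": {
  "series": [0,0,0,0.1,0,0,0,0,0.2,0,0,0,0,0.2,0,0,0,0,0.2,0,0,0,0,0.2,0]
}}

```text
clock: 14.8
eef_pos: [592.5, 200.0, 243.8]
tool_rot: [3.141, 0.0, 1.652]
force: [6.2, 0.8, -4.0]
width: 13.4
gripper_force: 59.8
```

{"api": "arm_command", "payload": {
  "series": [0,0,0,0.1,0,0,0,0,0.2,0,0,0,0,0.2,0,0,0,0,0.2,0,0,0,0,0.2,0]
}}

```text
clock: 15.22
eef_pos: [589.6, 199.5, 241.3]
tool_rot: [-3.136, 0.002, 1.652]
force: [-0.6, 0.2, -3.1]
width: 13.2
gripper_force: 59.8
```

{"api": "arm_command", "payload": {
  "series": [0,0,0,0.1,0,0,0,0,0.2,0,0,0,0,0.2,0,0,0,0,0.2,0,0,0,0,0.2,0]
}}

```text
clock: 15.63
eef_pos: [591.3, 200.7, 241.0]
tool_rot: [-3.141, 0.0, 1.653]
force: [0.5, 0.4, -3.8]
width: 13.1
gripper_force: 59.9
```

{"api": "arm_command", "payload": {
  "series": [0,0,0,0.1,0,0,0,0,0.1,0,0,0,0,0.1,0,0,0,0,0.1,0,0,0,0,0.1,0]
}}

```text
clock: 16.05
eef_pos: [591.5, 200.6, 240.1]
tool_rot: [3.142, -0.0, 1.652]
force: [-0.3, 0.4, -2.6]
width: 13.7
gripper_force: 59.9
```

{"api": "arm_command", "payload": {
  "series": [0,0,0,0.1,0,0,0,0,0.1,0,0,0,0,0.1,0,0,0,0,0.1,0,0,0,0,0.1,0]
}}

```text
clock: 16.47
eef_pos: [591.5, 200.6, 239.1]
tool_rot: [3.142, 0.0, 1.652]
force: [0.3, 0.3, -3.6]
width: 13.2
gripper_force: 59.9
```

{"api": "arm_command", "payload": {
  "series": [0,0,0,0.1,0,0,0,0,0.1,0,0,0,0,0.1,0,0,0,0,0.1,0,0,0,0,0.1,0]
}}

```text
clock: 16.88
eef_pos: [591.7, 200.7, 238.5]
tool_rot: [3.141, -0.0, 1.652]
force: [-1.8, -1.3, 1.9]
width: 13.2
gripper_force: 60.5
```

{"api": "arm_command", "payload": {
  "series": [0,0,0,0.1,0,0,0,0,0.1,0,0,0,0,0.1,0,0,0,0,0.1,0,0,0,0,0.1,0]
}}

```text
clock: 17.3
eef_pos: [591.7, 200.7, 238.5]
tool_rot: [3.14, 0.0, 1.652]
force: [-3.3, -2.1, 8.4]
width: 13.3
gripper_force: 61.8
```

{"api": "arm_command", "payload": {
  "series": [0,0,0,0.1,0,0,0,0,0.1,0,0,0,0,0.1,0,0,0,0,0.1,0,0,0,0,0.1,0]
}}

```text
clock: 17.72
eef_pos: [591.7, 200.7, 238.4]
tool_rot: [3.14, 0.0, 1.652]
force: [-3.4, -3.4, 12.7]
width: 13.6
gripper_force: 62.5
```

```bash
python3 - <<'E'
from h import *
q(); s=monitor.read_state(); print(s['torque'].round(3))
im,d,m=shot('wrist','w8.png'); W=wpts(d,m)
im2,d,m=shot('scene','s8.png'); S=pts(d,m)
s=monitor.read_state(); p=s['eef_pos']; y=s['tool_rot'][2]; print(s['torque'].round(3),s['force'].round(1))
for n,A in(('w',W),('s',S)):
    A=A.reshape(-1,3); Q=A-p; tx=Q[:,0]*np.cos(y)+Q[:,1]*np.sin(y); ty=Q[:,0]*np.sin(y)-Q[:,1]*np.cos(y)
    for a,b in((30,110),(-110,-30)):
        k=(abs(ty)<6)&(abs(Q[:,2]+5)<7)&(tx>a)&(tx<b)
        if k.sum()>10: print(n,k.sum(),'z fit',np.polyfit(tx[k],Q[k,2],1).round(4))
cv2.imwrite('pics/c8.png',cv2.resize(cv2.imread('pics/s8.png')[70:220,180:320],(560,600)))
E
```

```text
17.72 [0.092, 0.698, -0.812, 1.57, 0.548, 1.112, -0.77] [591.7 200.7 238.4] [3.14  0.    1.652] [-3.4 -3.4 12.7] 13.6 62.5
[-0.504  0.988  0.002]
[-0.504  0.951  0.043] [-3.6 -4.6 13. ]
w 3175 z fit [ 1.5000e-03 -3.5768e+00]
s 101 z fit [-0.0094 -4.7545]
s 74 z fit [ 0.0066 -5.0047]
```

View pics/c8.png

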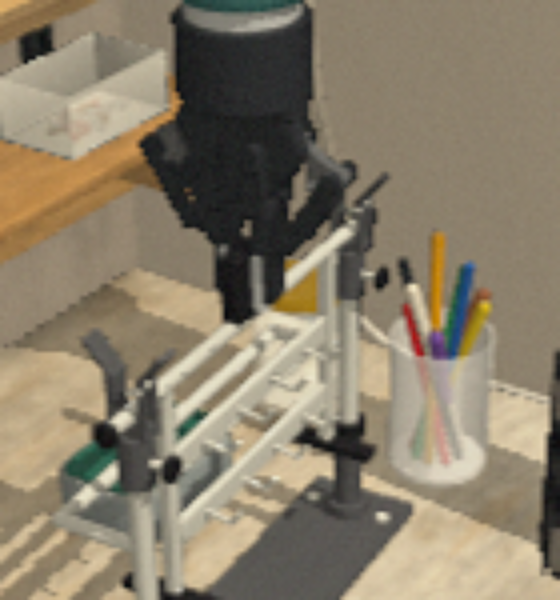

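The left bar end sits low in its hook at (125,430), and the right end is in its hook at (350,235). I'll press a little more and use the torque change to see whether both floors carry load.

{"api": "arm_command", "payload": {
  "series": [0,0,0,0.05,0,0,0,0,0.1,0,0,0,0,0.1,0,0,0,0,0.1,0,0,0,0,0.1,0]
}}

```text
clock: 18.23
eef_pos: [591.7, 200.7, 238.3]
tool_rot: [3.139, 0.001, 1.652]
force: [-5.6, -5.6, 18.4]
width: 13.3
gripper_force: 63.2
```

```bash
python3 -c "
from h import *
q(); print(monitor.read_state()['torque'].round(3))"
```

```text
18.23 [0.092, 0.698, -0.812, 1.571, 0.549, 1.112, -0.77] [591.7 200.7 238.3] [3.139e+00 1.000e-03 1.652e+00] [-5.6 -5.6 18.4] 13.3 63.2
[-0.74   1.326 -0.011]
```

{"api": "arm_command", "payload": {
  "series": [0,0,0,0.05,0,0,0,0,0.1,0,0,0,0,0.1,0,0,0,0,0.1,0,0,0,0,0.1,0]
}}

```text
clock: 18.65
eef_pos: [591.8, 200.7, 238.3]
tool_rot: [3.139, 0.001, 1.652]
force: [-6.0, -6.0, 23.8]
width: 13.5
gripper_force: 63.9
```

```bash
python3 -c "
from h import *
q(); print(monitor.read_state()['torque'].round(3))"
```

```text
18.65 [0.092, 0.697, -0.812, 1.572, 0.55, 1.111, -0.771] [591.8 200.7 238.3] [3.139e+00 1.000e-03 1.652e+00] [-6.  -6.  23.8] 13.5 63.9
[-0.93   1.679  0.049]
```

Both ends carry load (about 60/40), and the gate force had already fallen to nothing before the floors were met. I'll ease the pressing off and then let go.

{"api": "arm_command", "payload": {
  "series": [0,0,0,-0.1,0,0,0,0,-0.2,0,0,0,0,-0.3,0,0,0,0,-0.35,0,0,0,0,-0.35,0]
}}

```text
clock: 19.07
eef_pos: [591.7, 200.7, 238.5]
tool_rot: [3.141, 0.0, 1.652]
force: [-2.3, -2.6, 7.9]
width: 13.5
gripper_force: 61.3
```

```bash
python3 -c "
from h import *
q(); print(monitor.read_state()['torque'].round(3))"
```

```text
19.07 [0.093, 0.698, -0.812, 1.57, 0.547, 1.113, -0.769] [591.7 200.7 238.5] [3.141 0.    1.652] [-2.3 -2.6  7.9] 13.5 61.3
[-0.312  0.598  0.048]
```

{"api": "arm_command", "payload": {
  "series": [10,0,0,-0.1,0,20,0,0,-0.1,0,30,0,0,-0.1,0,50,0,0,-0.1,0,70,0,0,-0.1,0]
}}

```text
clock: 19.48
eef_pos: [591.5, 200.7, 238.3]
tool_rot: [-3.141, -0.0, 1.653]
force: [1.3, -0.8, 0.3]
width: 49.1
gripper_force: 0.0
```

{"api": "arm_command", "payload": {
  "series": [90,0,0,0,0,100,0,0,0,0,100,0,0,0,0,100,0,0,-0.5,0,100,0,0,-1.5,0]
}}

```text
clock: 19.9
eef_pos: [590.9, 200.1, 253.0]
tool_rot: [-3.139, 0.001, 1.653]
force: [0.3, -0.3, 0.3]
width: 85.1
gripper_force: 0.0
```

{"api": "arm_command", "payload": {
  "series": [100,0,0,-3,0,100,0,0,-6,0,100,0,0,-9,0,100,0,0,-12,0,100,0,0,-12,0]
}}

```text
clock: 20.32
eef_pos: [593.4, 203.1, 381.3]
tool_rot: [3.131, -0.005, 1.652]
force: [0.4, 0.7, 1.1]
width: 85.7
gripper_force: 0.0
```

```bash
python3 - <<'E'
from h import *
q()
im,d,m=shot('wrist'); W=wpts(d,m); im,d,m=shot('scene','s9.png')
A=W.reshape(-1,3); c=np.array([590.7,200.2]); y=np.radians(94.6); Q=A[:,:2]-c
tx=Q[:,0]*np.cos(y)+Q[:,1]*np.sin(y); ty=Q[:,0]*np.sin(y)-Q[:,1]*np.cos(y)
for a,b in((30,110),(-20,20),(-110,-30)):
    k=(abs(ty)<10)&(A[:,2]>218)&(A[:,2]<300)&(tx>a)&(tx<b)
    if k.sum()>10: print(a,k.sum(),'z',np.percentile(A[k,2],[5,50,95]).round(1),'ty',np.median(ty[k]).round(1))
cv2.imwrite('pics/c9.png',cv2.resize(cv2.imread('pics/s9.png')[70:220,180:320],(560,600)))
E
```

```text
20.32 [0.108, 0.584, -0.871, 1.355, 0.446, 1.39, -0.672] [593.4 203.1 381.3] [ 3.131 -0.005  1.652] [0.4 0.7 1.1] 85.7 0.0
30 862 z [232.  235.3 236.9] ty 0.9
-20 708 z [275.1 276.9 278.1] ty 0.4
-110 539 z [232.7 235.  236.5] ty 0.7
```

View pics/c9.png

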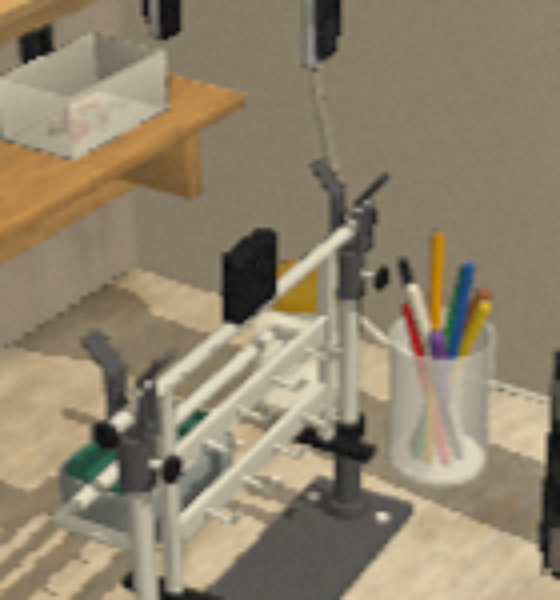

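The rack hangs level and released, with both ends down in the hooks at (130,425) and (350,230). I'll wait a moment for swing to die out, then hand in.

{"api": "arm_command", "payload": {
  "series": [100,0,0,0,0,100,0,0,0,0,100,0,0,0,0,100,0,0,0,0,100,0,0,0,0]
}}

```text
clock: 20.83
eef_pos: [591.4, 200.5, 372.9]
tool_rot: [-3.141, 0.0, 1.652]
force: [0.7, -0.1, 0.8]
width: 85.1
gripper_force: 0.0
```

{"api": "arm_command", "payload": {
  "series": [100,0,0,0,0,100,0,0,0,0,100,0,0,0,0,100,0,0,0,0,100,0,0,0,0]
}}

```text
clock: 21.25
eef_pos: [591.5, 200.6, 373.6]
tool_rot: [3.142, 0.0, 1.652]
force: [-0.9, 0.0, 0.0]
width: 85.5
gripper_force: 0.0
```

{"api": "arm_command", "payload": {
  "series": [100,0,0,0,0,100,0,0,0,0,100,0,0,0,0,100,0,0,0,0,100,0,0,0,0]
}}

```text
clock: 21.67
eef_pos: [591.5, 200.6, 373.6]
tool_rot: [3.142, 0.0, 1.652]
force: [-0.6, -0.5, 0.3]
width: 84.9
gripper_force: 0.0
```

{"api": "arm_command", "payload": {
  "series": [100,0,0,0,0,100,0,0,0,0,100,0,0,0,0,100,0,0,0,0,100,0,0,0,0]
}}

```text
clock: 22.08
eef_pos: [591.5, 200.6, 373.6]
tool_rot: [3.142, 0.0, 1.652]
force: [-0.0, -0.4, -0.2]
width: 85.2
gripper_force: 0.0
```

```bash
python3 - <<'E'
from h import *
a,_,_=shot('scene'); b,_,_=shot('scene')
r=np.s_[70:220,180:320]; print('still diff',np.abs(a[r].astype(int)-b[r]).mean())
print(workorder.finish_job())
E
```

```text
still diff 2.056761904761905
the job is handed in; nothing more can be done
None
```

The rack hangs level and released in both snap hooks, pressed home with about 28 N at most by the wrist reading, and the job was handed in at about 22 s; no verdict came back.

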